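# Seat a pellet die in a cam clamp and hold the lever at full lift

### The arm

A 7-joint arm with a two-finger parallel gripper is mounted at the origin on a cart in front of the work surface, level with it; the furniture and walls round the work are solid. World frame = base frame: x ahead of the robot, y to its left, z up, the work surface at z = 0. Lengths are in m, angles in rad, forces in N, time in s.
With the tool pointing down it reaches from about 0.4 to 0.875 m from the base axis. Payload 19.3 kg.
Tool frame: the origin (TCP) lies on the centre line of the jaws, within the pads' length; the fingertips stand 8 mm ahead of it and the grasp point (between the pads) lies 11 mm behind it; z points along the fingers, y is the line along which they close (so a half turn about z gives the same grasp; the last joint's range is limited). The gripper opens to 85 mm and grips with 20 to 120 N. Pads are 22 mm wide; open, the fingers measure 114 mm over their backs; the gripper's body (76 mm by 85 mm) begins 54 mm behind the grasp point. The pads swing forward as they close: fully open they stand 13 mm farther back than shut.
Start: joints at [1.261, 0.521, -0.036, 1.599, 0.021, 1.021, -0.113], TCP at [0.148, -0.607, 0.239] pointing down, gripper open.
Joint ranges: [-2.91, 2.91], [-0.3, 2.13], [-1.5, 1.42], [0.17, 2.43], [-1.26, 4.41], [0.16, 1.93], [-2.52, 2.52]. Speed limits (rad/s): [1.89, 1.89, 2.39, 2.39, 3.01, 3.01, 3.01].

### API

Orientations are given as [roll, pitch, yaw] about the fixed x, y, z axes, in that order (R = Rz(yaw) Ry(pitch) Rx(roll)).
In Python, from workcell import status, grab_frame, camera_params, bot, search_frame, silhouettes gives the robot as it stands.
- The arm moves only by the shell command python3 -m creep 'ROWS' [FORCE]. ROWS is JSON, a list of rows, each a list of 5 numbers: the shift along the tool's x, y, z in units of 60 mm (1.0 is 60 mm), then the turn about the tool's z in units of 8 degrees (1.0 is 8 degrees), then the opening, from 0 (shut) to 1 (fully open). In form: [[x, y, z, twist, hand], ...]. A call has 1 to 5 rows; each row is the pose to reach, as a shift and turn from the pose commanded when the call began, along the tool's axes at that moment; what a row does not reach only later rows make up. A row lasts 1/8 s, in which the tool goes at most 62.5 mm and 10.7 degrees, less where a joint would pass 70% of its speed; a pose out of reach is approached as far as the arm can. A call with a gripper value outside its range is refused whole. The fingers move at their own pace and stop on an object; FORCE is the grip in N (left out, the last holds). Time passes only in rows, so rows that repeat a pose let the fingers close. It gives the time, the measured TCP pose, the force, the opening and the grip force at its end, in the units of the state.
- status.observe(): the state, without advancing time (a new reading comes with each control period).
- grab_frame(name): name is "scene" or "top"; returns the picture (480x640x3 uint8, blue, green, red); there is no depth.
- camera_params(name): a dict with "K" (3x3 intrinsics, pixels), "rvec" (rotation vector, rad) and "tvec" (3), from world to camera coordinates, as OpenCV has them. Camera axes: x right, y down, z forward; pixel columns grow to the right and rows downward; lengths in m; the calibration is good to about 2 mm. A picture is of the moment at which its call begins. camera_params takes no time and is no camera call.
- bot.job_done(): hands the job in; it is judged then, once.
Trained networks look in the newest picture that a camera, given by its name, has taken for a name from the list of things; names that differ only in an ending like _2 or _b are one class to them, and where a whole thing is asked for, a point or a joint stands for the part that bears it (a point fixed in the world has none). Each returns a list of dicts, best first, with "p" (0 to 1); they miss things now and then, are a little off and sometimes report something else, mostly with a low value. They report only what shows in the picture. A call takes as long as a camera call. They do not tell look-alikes from the thing itself.
- search_frame(camera, name): "extent" ([left, top, right, bottom] as shares, 0 to 1, of the picture: columns of its width, rows of its height, round what is visible of it).
- silhouettes(camera, name): "mask" (480x640 bool, what is visible of it) and "extent" ([left, top, right, bottom] as shares, 0 to 1, of the picture: columns of its width, rows of its height, round what is visible of it).
The state is a dict: "clock": time; "qpos": joint angles; "qd": joint speeds; "joint_efforts": joint torques, N m; "position": TCP position; "tool_rot": TCP orientation; "force": force on the tool from outside, world axes, zero at the start; "moment": the same for the moment, N m; "grip_width": finger opening in m; "finger_force": force on a finger pad.
Only numpy, scipy, OpenCV 4.12 (cv2) and the standard library are available. Lean on these libraries where they do the work, as an engineer would, in place of code of your own. Each camera call takes 0.05 s, during which the arm holds its last target. There are 200 camera calls.

### The job

Stand the steel pellet die in the channel of the cam clamp and slide it gently along the channel until you feel it seat against the end stop. Then let go of the die, take the clamp's lever by its knob, turn it to the cam's highest lift point, where the lever stands square to the channel and the pad clamps the die, and hold it there: the lever springs back when released, so the program finishes while still holding the lever by its knob. Leave the other things on the bench where they are.

Things in the scene. Friction and masses are not known exactly. Their poses are not given: they have to be found in the camera images.
- pellet_die: loose grey steel pellet die, standing on the bench: a barrel 36 mm across and 34 mm tall with a fixed plunger 16 mm across on top (33 to 48 mm above the underside), 0.15 to 0.3 kg. Origin at the centre of its underside, z up along its axis. In the clamp the plunger can be gripped from above, clear of everything round it.
- cam_clamp: cam clamp bolted to the bench, base plate 180 x 160 x 10 mm. Origin at bench height under the plate, whose centre is at y = +5 mm. x: along the channel to the end stop (away from the robot, up to 0.3 rad off); y: across it to the fixed rail (face y = 52 mm, x = -85 to 60). Opposite are an entry rail (face y = 7, x = -85 to -40) and the pad (face y = 9 when open). All this is below z = 36 mm.
- channel_entry (a point): point on the channel floor (the plate's top, 10 mm above the bench), midway between the fixed rail and the entry rail, at x = -55 mm, y = 30 mm of the clamp: a free place to set the die down. The channel is 43 mm wide when open, and open above and at its -x end.
- index_rib (a point): top of a small dark rib, 4 x 22 x 5 mm, on the base plate; the lever arm lies right above it at the cam's highest lift.
- end_stop: flat steel button 18 mm across, its centre 14 mm above the channel floor, on a screw at the +x end of the channel. Its setting along the channel differs from time to time (up to 13 mm either way) but it does not yield to a push. Origin at its face, on the channel floor, at y = 34 mm of the clamp; axes as the clamp's. A seated die has its axis 18 mm before it (-x).
- pad: dark steel pad, 70 x 9 x 20 mm (x = -35 to 35 mm of the clamp), sprung (2.8 N/mm) on the shoe that the cam drives to +y of the clamp; it pushes the die against the fixed rail, with about 8 N at full lift. Origin under the middle of its front face, on the channel floor; axes as the clamp's.
- cam_axis (a point): point on the lever's upright pivot axis, on the plate's top, at x = 0, y = -35 mm of the clamp.
- cam_lever (a joint): lever angle about its upright pivot, rad. 0: open, pointing to the clamp's -x (to the robot), against its stop. Grows anticlockwise seen from above, to the clamp's -y side; range to 2.4. The cam's lift is highest at 1.57, the lever pointing to the clamp's -y, square to the channel; beyond that it falls again. A spring drives the lever back to 0 (3 to 5 N at the knob).
- shoe (a joint): travel of the cam-driven shoe towards the die, m: 0 open, 0.010 at the highest lift.
- lever_knob: upright round black knob on the lever's end, 22 mm across and 49 mm tall, turning freely on its own axis. Origin at the centre of its underside, 43 mm above the bench and 100 mm from the pivot axis; z up. The lever arm under it reaches z = 42 mm.
- vial_amber: small amber vial with a black cap, 24 mm across, 62 mm tall, a bystander; origin under its centre.
- mortar: shallow brown agate mortar, 65 mm across, 22 mm tall, a bystander; origin under its centre.
- carton: small white carton 42 x 52 x 59 mm, a bystander; origin under its centre.
- timer: flat bench timer with three keys, 70 x 62 x 18 mm, a bystander; origin under its centre.
- jar: squat white jar with a blue lid, 51 mm across, 56 mm tall, a bystander; origin under its centre.
Mind the look-alikes: they are no part of the job. What is shaped like the pellet_die but green, pink or turquoise is not meant.

How it is judged:
On the way, in this order (a step that is already met when the one before it is completed fails the run):
1. the die stands in the channel, seated against the end stop, with the lever still open (x of pellet_die in the frame of end_stop between -0.0195 and -0.015 m and y of pellet_die in the frame of cam_clamp between 0.022 and 0.037 m and z of pellet_die in the frame of cam_clamp between 0.007 and 0.013 m and angle between pellet_die's own z axis and vertical below 0.07 rad and value of joint cam_lever below 0.4 rad), for 0.2 s.
2. the lever is at the cam's highest lift and the pad clamps the die (value of joint cam_lever between 1.4 and 1.74 rad and contact force between pad and pellet_die above 3 N), for 0.3 s.
At the end, for the whole second after the job is handed in: The die stands upright in the channel within 2 mm of the end stop, pressed by the pad with more than 3 N; the lever is at rest within 0.17 rad of the highest lift point, the shoe at least 9.5 mm out; the fingers still hold the knob (more than 1 N) and do not touch the die (all of step 2 and x of pellet_die in the frame of end_stop between -0.02 and -0.015 m and y of pellet_die in the frame of cam_clamp between 0.022 and 0.037 m and z of pellet_die in the frame of cam_clamp between 0.007 and 0.013 m and angle between pellet_die's own z axis and vertical below 0.07 rad and value of joint shoe above 0.0095 m and velocity of joint cam_lever between -0.05 and 0.05 rad/s and contact force between the fingers and lever_knob above 1 N and contact force between the fingers and pellet_die below 0.1 N); the arm keeps its last pose, push and grip.
It fails at once if the die is driven hard (over 40 N) against the end stop (contact force between pellet_die and end_stop above 40 N).
It fails at once if a bystander is moved by more than 20 mm (distance of any of vial_amber, mortar, carton, timer, jar from where it was at the start of the episode above 0.02 m).
It also fails if it takes over 58 s, if anything falls off the work surface, if the arm or the gripper's body presses on something with over 40 N, if the wrist force passes 120 N, or if a joint passes its speed limit or range.

## Working session

There is one attempt and no reset: what is moved stays moved. The work goes in short steps, Python scripts to look and compute and a shell command to move; the robot and the scene stay as the last step left them, time stands still between calls to the robot, and variables do not carry over. Pictures are saved under pics/ and viewed, at most 10 in all, crops included, and the job is handed in when it is done.

```bash
ls; mkdir -p pics
python3 - <<'E'
from workcell import *
import cv2
s=status.observe();print({k:s[k] for k in('clock','position','tool_rot','force','grip_width')})
for n in("scene","top"):
    im=grab_frame(n);cv2.imwrite(f"pics/{n}0.png",im);p=camera_params(n);print(n,p)
E
```

```text
pics
{'clock': 0.0, 'position': array([ 0.14836912, -0.60682549,  0.23874754]), 'tool_rot': array([-3.14051880e+00,  4.00284776e-05,  2.39811484e-01]), 'force': array([0.71254953, 0.34681661, 0.37789461]), 'grip_width': 0.08542909712467012}
scene {'K': array([[500.02794394,   0.        , 319.61498598],
       [  0.        , 500.02794394, 233.45046209],
       [  0.        ,   0.        ,   1.        ]]), 'rvec': array([ 0.60969757, -2.46102526,  1.44828898]), 'tvec': array([0.47426998, 0.15033151, 1.24405011])}
top {'K': array([[486.66422457,   0.        , 322.95876854],
       [  0.        , 486.66422457, 234.4806565 ],
       [  0.        ,   0.        ,   1.        ]]), 'rvec': array([ 2.17475673, -2.19672179,  0.13872226]), 'tvec': array([0.00394528, 0.52719389, 1.04778742])}
```

View pics/scene0.png

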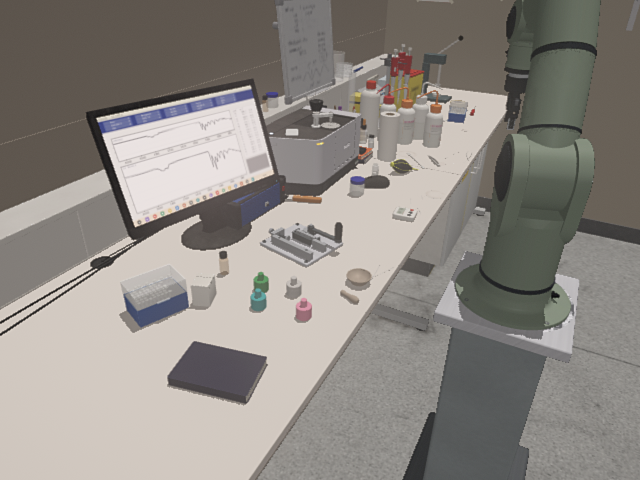

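View pics/top0.png

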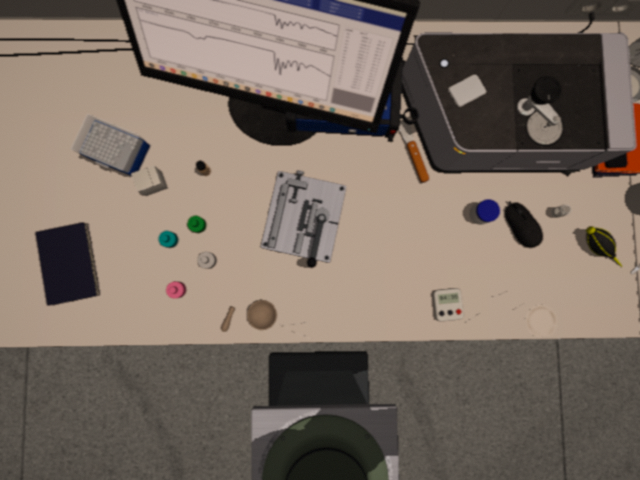

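Scene picture: the grey die is at about (294,287). Its look-alikes are green (261,283), turquoise (258,299) and pink (304,310). Top picture: grey (206,260), green (196,224), turquoise (168,239), pink (176,290), clamp around (303,217), knob (311,262). The grey one fits the description (grey steel); I'll confirm it in a crop while measuring.

```bash
cat > h.py <<'E'
from workcell import *
import numpy as np, cv2
def cam(n):
    p=camera_params(n);R=cv2.Rodrigues(np.array(p['rvec']))[0];return np.array(p['K']),R,np.array(p['tvec']).ravel()
def proj(n,P):
    K,R,t=cam(n);q=K@(R@np.array(P,float)+t);return q[:2]/q[2]
def onz(n,uv,z):
    K,R,t=cam(n);d=R.T@np.linalg.inv(K)@[uv[0],uv[1],1];c=-R.T@t;return c+d*(z-c[2])/d[2]
def tri(a,b):
    A=[];B=[]
    for n,uv in(('scene',a),('top',b)):
        K,R,t=cam(n);d=R.T@np.linalg.inv(K)@[uv[0],uv[1],1];d/=np.linalg.norm(d);M=np.eye(3)-np.outer(d,d);A.append(M);B.append(M@(-R.T@t))
    A=np.vstack(A);B=np.hstack(B);return np.linalg.lstsq(A,B,rcond=None)[0]
def cent(m):
    e=np.array(m['extent'])*[640,480,640,480];ys,xs=np.nonzero(m['mask']);return e.round(1),np.array([xs.mean(),ys.mean()]).round(1)
E
python3 - <<'E'
from h import *
im={n:grab_frame(n) for n in("scene","top")}
for k in("pellet_die","cam_clamp","lever_knob","end_stop","pad","index_rib","cam_lever"):
    for n in im:
        for m in silhouettes(n,k)[:5]:
            e,c=cent(m);col=im[n][m['mask']].mean(0).round()
            print(k,n,round(m['p'],2),e,c,col)
a=cv2.resize(im['top'][165:275,150:350],(800,440),interpolation=cv2.INTER_CUBIC)
cv2.imwrite('pics/c_top.png',a)
cv2.imwrite('pics/c_sc.png',cv2.resize(im['scene'][215:325,245:385],(763,600),interpolation=cv2.INTER_CUBIC))
E
```

```text
pellet_die scene 0.84 [285.8 275.8 300.  301.8] [293.5 287.7] [142. 147. 154.]
pellet_die scene 0.67 [295.5 301.2 311.8 321.2] [303.4 309.9] [132. 122. 170.]
pellet_die scene 0.58 [253.1 268.8 269.1 292.3] [261.1 282.3] [ 95. 127.  97.]
pellet_die scene 0.51 [250.1 286.7 268.6 309.8] [257.8 300.4] [131. 136. 104.]
pellet_die scene 0.45 [306.9 224.2 341.6 243.1] [326.  232.2] [ 95.  97. 101.]
pellet_die top 0.62 [158.3 228.4 178.6 246.8] [167.6 239. ] [92. 99. 22.]
pellet_die top 0.56 [166.9 279.8 186.4 300.3] [175.2 289.6] [ 97.  80. 170.]
pellet_die top 0.53 [194.7 254.  216.4 270.8] [205.5 260.1] [119. 131. 146.]
pellet_die top 0.53 [185.8 216.8 203.8 232.2] [196.1 223.9] [31. 89. 20.]
cam_clamp scene 0.82 [259.1 219.8 336.6 267.1] [302.7 242.6] [136. 137. 140.]
cam_clamp scene 0.73 [346.9 270.9 371.4 285.3] [358.8 275.9] [136. 148. 161.]
cam_clamp top 0.58 [262.1 171.4 344.4 264.8] [303.  216.6] [118. 120. 127.]
lever_knob scene 0.46 [332.  220.  341.9 240.2] [337.9 230.8] [81. 85. 91.]
lever_knob scene 0.24 [190.6 274.8 216.5 309.5] [203.2 289.2] [157. 164. 170.]
lever_knob top 0
[... 243 characters left out ...]
205. ] [295.8 187.6] [68. 69. 73.]
pad scene 0.61 [293.4 229.4 312.8 246.6] [301.6 237.9] [88. 91. 93.]
pad top 0.62 [299.  199.1 309.4 232.7] [303.2 214.8] [54. 55. 56.]
index_rib scene 0.78 [260.1 219.2 343.5 270.6] [303.4 242.5] [136. 137. 140.]
index_rib scene 0.21 [190.6 273.3 213.  306.2] [203.3 288.9] [158. 165. 171.]
index_rib top 0.68 [259.7 170.2 346.7 269.8] [303.  216.7] [118. 120. 128.]
index_rib top 0.51 [468.1 197.8 500.3 224.3] [484.2 211.4] [85. 37. 40.]
cam_lever scene 0.88 [306.  224.4 344.8 244. ] [327. 232.] [ 94.  97. 101.]
cam_lever top 0.63 [307.7 204.4 326.7 266.7] [317.1 234.8] [63. 64. 67.]
cam_lever top 0.43 [433.  288.9 464.4 317. ] [447.  304.2] [120. 136. 149.]
```

View pics/c_top.png

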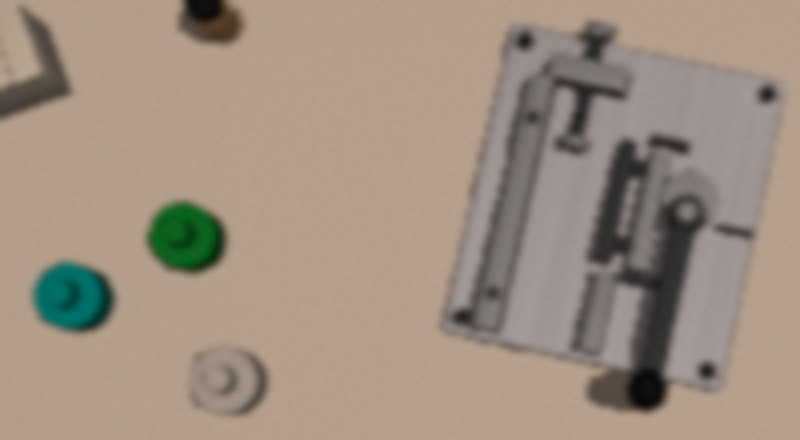

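View pics/c_sc.png

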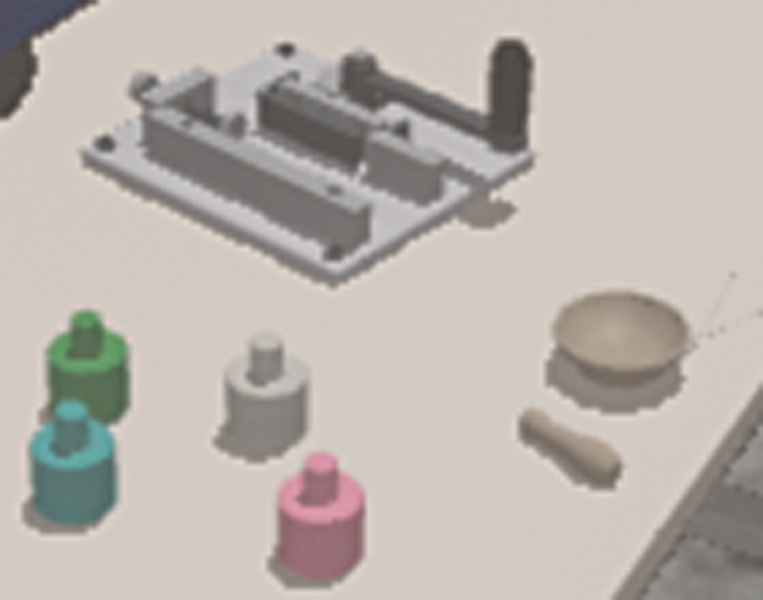

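The crops confirm the grey die: its plunger top is at top (205.5,259.5) and scene (293.8,277.6). The clamp is seen slightly rotated with its lever open; the stop button is at top (293,201).

```bash
cat >> h.py <<'E'
def clamp2w(T,p):
    c,s=np.cos(T[2]),np.sin(T[2]);return np.array([T[0]+c*p[0]-s*p[1],T[1]+s*p[0]+c*p[1],p[2]])
E
python3 - <<'E'
from h import *
from scipy.optimize import least_squares
t=lambda u,v:np.array([150+u/4,165+v/4]); s=lambda u,v:np.array([245+u/5.45,215+v/5.45])
print('die top',tri(s(266,341),t(222,378)),onz('top',t(222,378),.048),onz('scene',s(266,341),.048))
print('knob top',tri(s(511,47),t(646,386)),onz('top',t(646,386),.092))
obs=[('top',t(513,25),(.09,.085,.01)),('top',t(783,82),(.09,-.075,.01)),('top',t(722,390),(-.09,-.075,.01)),('top',t(443,330),(-.09,.085,.01)),
('scene',s(335,275),(-.09,.085,.01)),('scene',s(83,152),(.09,.085,.01)),('scene',s(532,156),(-.09,-.075,.01))]
for sub in(obs,obs[:4],obs[4:]):
    f=lambda T:np.hstack([proj(n,clamp2w(T,p))-uv for n,uv,p in sub])
    r=least_squares(f,[.5,0,0]);print(r.x,r.fun.round(1))
    T=r.x
    print('cam axis',clamp2w(T,(0,-.035,.0)),'knob',clamp2w(T,(-.1,-.035,0)),'entry',clamp2w(T,(-.055,.03,.01)))
    w=onz('top',t(572,146),.024);c,q=np.cos(T[2]),np.sin(T[2]);d=w[:2]-T[:2];print('stop in clamp',c*d[0]+q*d[1],-q*d[0]+c*d[1])
for v,n in(((200,270),'mortar'),):pass
E
```

```text
die top [0.47439474 0.25186005 0.04349101] [0.47356586 0.25061354 0.048     ] [0.47177227 0.25774062 0.048     ]
knob top [0.46466083 0.02457777 0.08810966] [0.46515616 0.02488084 0.092     ]
[ 0.56870144  0.0365633  -0.22119305] [-0.9 -0.9  0.7 -0.2 -0.5  0.7 -1.1  0.6  0.5 -1.1 -0.8 -1.3  1.1 -2. ]
cam axis [0.56102266 0.00241602 0.        ] knob [0.46345902 0.0243554  0.        ] entry [0.52162326 0.07789904 0.01      ]
stop in clamp 0.025886653791758186 0.0342196792374441
[ 0.56885371  0.03556973 -0.21768861] [-0.7 -0.8  1.1 -0.4  0.2  0.5 -0.5  0.7]
cam axis [0.56129465 0.00139575 0.        ] knob [0.46365472 0.02299309 0.        ] entry [0.52163095 0.07674024 0.01      ]
stop in clamp 0.025643155776395345 0.03506598590038491
[ 0.56557066  0.04283003 -0.23245442] [-0.1  0.4 -1.1 -0.3  1.2 -0.5]
cam axis [0.55750782 0.00877139 0.        ] knob [0.46019743 0.03180805 0.        ] entry [0.51896094 0.08469331 0.01      ]
stop in clamp 0.029989887734537944 0.029132069758260846
```

```bash
cat >> h.py <<'E'
def to(x,y,z,yaw=None):
    s=status.observe();p=np.array(s['position']);a=s['tool_rot'][2]
    from scipy.spatial.transform import Rotation as Ro
    R=Ro.from_euler('xyz',s['tool_rot']).as_matrix();d=R.T@(np.array([x,y,z])-p)/.06
    print('t',round(s['clock'],2),'pos',p.round(4),'yaw',round(a,3),'tilt',np.degrees(np.arccos(-R[2,2])).round(2),'F',np.array(s['force']).round(1),'w',round(s['grip_width'],4),'ff',np.round(s['finger_force'],1),'-> shift',d.round(3),'tw',None if yaw is None else round(-np.degrees(yaw-a)/8,3))
E
python3 -m creep '[[5.48,-1.35,0,3.3,0.5],[5.48,-1.35,0,3.3,0.5],[5.48,-1.35,0,3.3,0.5],[5.48,-1.35,0,3.3,0.5],[5.48,-1.35,0,3.3,0.5]]' 40
python3 -c "
from h import *
to(.47,-.05,.2,-.22)"
```

```text
clock: 1.52
position: [0.4237, -0.4631, 0.2395]
tool_rot: [3.141, -0.0, -0.221]
force: [1.0, -0.2, -0.1]
grip_width: 0.0429
finger_force: 0.0
t 1.52 pos [ 0.4237 -0.4631  0.2395] yaw -0.221 tilt 0.02 F [ 1.  -0.2 -0.1] w 0.0429 ff 0.0 -> shift [-0.756 -6.888  0.656] tw -0.007
```

```bash
python3 -m creep '[[-0.76,-6.9,0,0,0.5],[-0.76,-6.9,0,0,0.5],[-0.76,-6.9,0,0,0.5],[-0.76,-6.9,0,0,0.5],[-0.76,-6.9,0,0,0.5]]'
python3 -c "
from h import *
to(.4735,.252,.12,-.22)"
```

```text
clock: 2.15
position: [0.4567, -0.1518, 0.2396]
tool_rot: [-3.142, -0.001, -0.221]
force: [1.4, -0.3, 0.5]
grip_width: 0.0427
finger_force: 0.0
t 2.15 pos [ 0.4567 -0.1518  0.2396] yaw -0.221 tilt 0.04 F [ 1.4 -0.3  0.5] w 0.0427 ff 0.0 -> shift [-1.204 -6.627  1.992] tw -0.008
```

```bash
python3 -m creep '[[-1.2,-6.6,0,0,0.5],[-1.2,-6.6,0,0,0.5],[-1.2,-6.6,0,0,0.5],[-1.2,-6.6,0.5,0,0.5],[-1.2,-6.6,1,0,0.5]]'
python3 -m creep '[[0,-1.5,0.5,0,0.5],[0,-1.5,0.5,0,0.5],[0,-1.5,0.5,0,0.5]]'
python3 -c "
from h import *
to(.4735,.252,.12,-.22)"
```

```text
clock: 2.78
position: [0.4697, 0.1569, 0.2113]
tool_rot: [-3.14, -0.002, -0.221]
force: [1.7, -0.7, -0.7]
grip_width: 0.0431
finger_force: 0.0
clock: 3.15
position: [0.4884, 0.2447, 0.1798]
tool_rot: [3.141, 0.001, -0.218]
force: [-0.0, -0.1, 0.2]
grip_width: 0.0428
finger_force: 0.0
t 3.15 pos [0.4884 0.2447 0.1798] yaw -0.218 tilt 0.08 F [-0.  -0.1  0.2] w 0.0428 ff 0.0 -> shift [-0.268 -0.065  0.997] tw 0.017
```

```bash
python3 -m creep '[[-0.27,-0.07,1,0,0.5],[-0.27,-0.07,1.5,0,0.5],[-0.27,-0.07,1.5,0,0.5],[-0.27,-0.07,1.5,0,0.5]]'
python3 - <<'E'
from h import *
to(.4735,.252,.0455,-.22)
a=grab_frame('scene');b=grab_frame('top')
for n in('scene','top'):
    print(n,proj(n,(.4735,.252,.048)).round(1),proj(n,status.observe()['position']).round(1))
    for m in silhouettes(n,'pellet_die')[:4]: print(m['p'],*cent(m))
cv2.imwrite('pics/g1.png',np.hstack([cv2.resize(a[235:325,250:340],(400,400),interpolation=2),cv2.resize(b[215:305,160:250],(400,400),interpolation=2)]))
E
```

```text
clock: 3.65
position: [0.475, 0.2499, 0.0922]
tool_rot: [-3.141, -0.001, -0.222]
force: [-0.5, 0.4, 0.8]
grip_width: 0.0425
finger_force: 0.0
t 3.65 pos [0.475  0.2499 0.0922] yaw -0.222 tilt 0.09 F [-0.5  0.4  0.8] w 0.0425 ff 0.0 -> shift [-0.034 -0.028  0.779] tw -0.014
scene [294.4 276.2] [294.1 260.1]
0.74 [250.1 288.2 266.3 309.6] [257.9 300.1]
0.7 [285.3 272.9 301.2 298.8] [293.4 287.1]
0.59 [255.3 271.  269.9 293.8] [261.1 281.9]
0.53 [292.7 299.3 312.3 321.1] [303.7 309.7]
top [204.8 259.5] [201.2 257.8]
0.56 [192.8 213.3 206.4 228.9] [198.9 222.4]
```

View pics/g1.png

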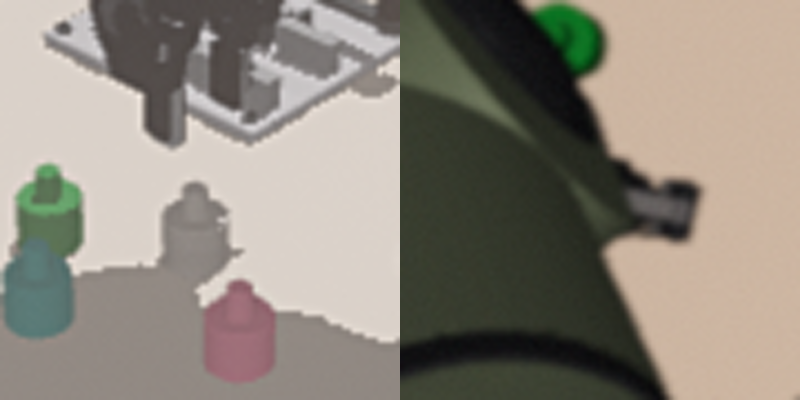

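The scene crop shows the two fingers straddling the grey die's plunger line (finger midpoint ≈ (294,260), plunger top (294,277)). The top view is blocked by the arm. I descend and grip.

```bash
python3 -m creep '[[-0.03,-0.03,0.4,0,0.5],[-0.03,-0.03,0.77,0,0.5],[-0.03,-0.03,0.77,0,0.5],[-0.03,-0.03,0.77,0,0.5]]'
python3 -m creep '[[0,0,0,0,0],[0,0,0,0,0],[0,0,0,0,0],[0,0,0,0,0],[0,0,0,0,0]]' 40
python3 -c "
from h import *
to(.4735,.252,.0455,-.22)"
```

```text
clock: 4.35
position: [0.4732, 0.2525, 0.0455]
tool_rot: [-3.141, -0.001, -0.221]
force: [0.8, -0.0, 0.9]
grip_width: 0.0428
finger_force: 0.0
clock: 4.97
position: [0.4733, 0.2529, 0.0452]
tool_rot: [-3.14, -0.001, -0.221]
force: [-0.3, 2.1, 6.8]
grip_width: 0.0122
finger_force: 38.9
t 4.97 pos [0.4733 0.2529 0.0452] yaw -0.221 tilt 0.1 F [-0.3  2.1  6.8] w 0.0122 ff 38.9 -> shift [ 0.006  0.014 -0.004] tw -0.006
```

```bash
python3 -m creep '[[0,0,-0.5,0,0],[0,0,-0.8,0,0],[0,0,-0.8,0,0],[0,0,-0.8,0,0]]'
python3 - <<'E'
from h import *
to(.4735,.252,.12,-.22)
a=grab_frame('scene')
print(proj('scene',status.observe()['position']).round(1))
for m in silhouettes('scene','pellet_die')[:4]: print(m['p'],*cent(m))
cv2.imwrite('pics/g2.png',cv2.resize(a[230:310,250:350],(750,600),interpolation=2))
E
```

```text
clock: 5.48
position: [0.4724, 0.252, 0.0919]
tool_rot: [3.141, 0.001, -0.221]
force: [0.2, -0.3, -2.2]
grip_width: 0.0121
finger_force: 39.1
t 5.47 pos [0.4724 0.252  0.0919] yaw -0.221 tilt 0.05 F [ 0.2 -0.3 -2.2] w 0.0121 ff 39.1 -> shift [ 0.017 -0.004 -0.469] tw -0.007
[294.7 261. ]
0.71 [294.2 299.4 312.9 320.1] [303.1 309.8]
0.64 [254.1 269.8 268.4 293. ] [261.  282.2]
0.55 [285.5 261.6 303.1 283. ] [294.3 272.5]
0.53 [252.4 287.1 264.4 311.9] [257.7 300.2]
```

View pics/g2.png

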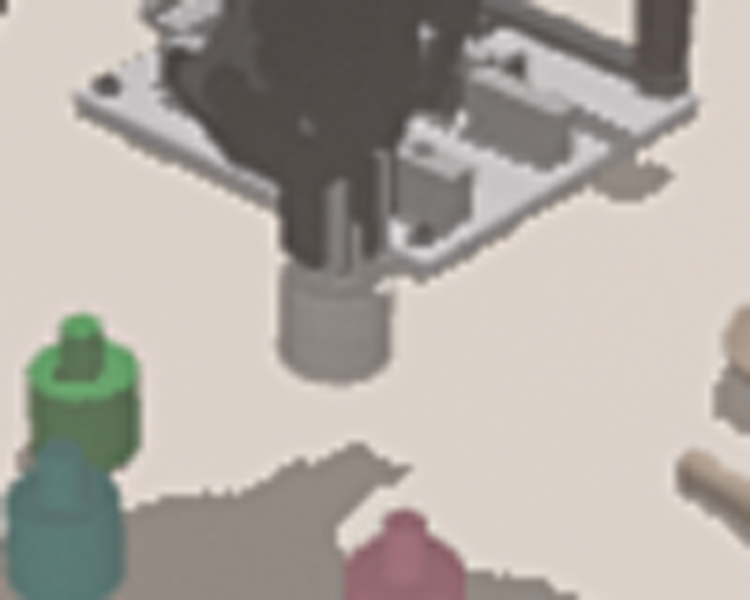

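The die hangs upright between the fingers at (294,272), axis under the TCP, and the other dies are undisturbed. Next, carry it over the channel entry.

```bash
python3 -c "
from h import *
to(.5216,.0776,.13,-.22)"
python3 -m creep '[[1.45,2.66,-0.63,0,0],[1.45,2.66,-0.63,0,0],[1.45,2.66,-0.63,0,0],[1.45,2.66,-0.63,0,0],[1.45,2.66,-0.63,0,0]]'
python3 -c "
from h import *
to(.5216,.0776,.13,-.22)"
```

```text
t 5.58 pos [0.4724 0.252  0.0917] yaw -0.221 tilt 0.08 F [ 0.7  0.5 -2.4] w 0.012 ff 39.2 -> shift [ 1.437  2.656 -0.637] tw -0.007
clock: 6.2
position: [0.5224, 0.0778, 0.1298]
tool_rot: [-3.142, 0.001, -0.221]
force: [-0.4, 0.7, -2.5]
grip_width: 0.0123
finger_force: 39.2
t 6.2 pos [0.5224 0.0778 0.1298] yaw -0.221 tilt 0.05 F [-0.4  0.7 -2.5] w 0.0123 ff 39.2 -> shift [-0.011  0.006 -0.003] tw -0.009
```

```bash
python3 -m creep '[[0,0,0.4,0,0],[0,0,0.75,0,0],[0,0,0.75,0,0],[0,0,0.75,0,0]]'
python3 - <<'E'
from h import *
to(.5216,.0776,.13,-.22)
a=grab_frame('scene');b=grab_frame('top')
cv2.imwrite('pics/g3.png',np.hstack([cv2.resize(a[205:285,250:350],(400,320),interpolation=2),cv2.resize(b[165:275,250:360],(400,320),interpolation=2)]))
E
```

```text
clock: 6.7
position: [0.5227, 0.0784, 0.0857]
tool_rot: [-3.141, 0.0, -0.22]
force: [0.1, 0.1, -2.1]
grip_width: 0.0124
finger_force: 39.3
t 6.7 pos [0.5227 0.0784 0.0857] yaw -0.22 tilt 0.01 F [ 0.1  0.1 -2.1] w 0.0124 ff 39.3 -> shift [-0.015  0.017 -0.738] tw 0.002
```

View pics/g3.png

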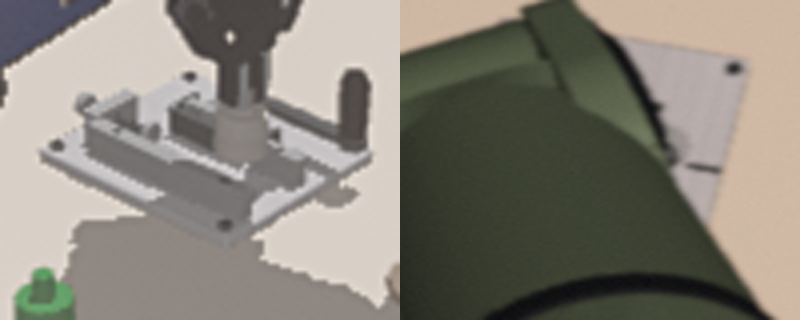

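The die hangs between the rails in the scene view, above the -x part of the channel. I lower it in steps with force checks.

```bash
python3 -m creep '[[0,0,0.15,0,0],[0,0,0.25,0,0],[0,0,0.25,0,0]]' | sed -n '1,4p'
python3 -m creep '[[0,0,0.07,0,0],[0,0,0.14,0,0],[0,0,0.14,0,0]]' | sed -n '1,4p'
```

```text
clock: 7.18
position: [0.5224, 0.0774, 0.0698]
tool_rot: [3.141, 0.001, -0.221]
force: [-1.8, -0.8, -2.6]
clock: 7.55
position: [0.5225, 0.0775, 0.0617]
tool_rot: [3.141, 0.0, -0.221]
force: [-0.4, 0.4, -1.5]
```

```bash
python3 -m creep '[[0,0,0.04,0,0],[0,0,0.07,0,0],[0,0,0.07,0,0]]' | sed -n '1,4p'
```

```text
clock: 7.92
position: [0.5227, 0.0775, 0.0577]
tool_rot: [3.142, 0.0, -0.221]
force: [0.4, 0.2, -2.5]
```

```bash
python3 -m creep '[[0,0,0.03,0,0],[0,0,0.04,0,0],[0,0,0.04,0,0]]' | sed -n '1,4p'
```

```text
clock: 8.3
position: [0.5228, 0.0776, 0.0555]
tool_rot: [-3.141, -0.0, -0.221]
force: [-0.5, 0.5, -0.3]
```

```bash
python3 -m creep '[[0.15,0,0,0,0],[0.3,0,0,0,0],[0.4,0,0,0,0],[0.4,0,0,0,0]]' | sed -n '1,4p'
python3 -m creep '[[0.1,0,0,0,0],[0.2,0,0,0,0],[0.3,0,0,0,0],[0.3,0,0,0,0]]' | sed -n '1,4p'
```

```text
clock: 8.8
position: [0.5471, 0.0731, 0.0562]
tool_rot: [-3.14, -0.001, -0.221]
force: [-2.7, 4.7, 14.2]
clock: 9.3
position: [0.5639, 0.0682, 0.0556]
tool_rot: [-3.142, 0.0, -0.221]
force: [-3.2, 0.7, 8.1]
```

```bash
python3 -m creep '[[0.05,0,-0.01,0,0],[0.1,0,-0.01,0,0],[0.1,0,-0.01,0,0]]' | sed -n '1,4p'
python3 -m creep '[[0.03,0,0,0,0],[0.06,0,0,0,0],[0.06,0,0,0,0]]' | sed -n '1,4p'
python3 -m creep '[[0.02,0,0,0,0],[0.03,0,0,0,0],[0.03,0,0,0,0]]' | sed -n '1,4p'
```

```text
clock: 9.68
position: [0.5698, 0.0668, 0.056]
tool_rot: [-3.142, -0.0, -0.221]
force: [-2.0, 0.2, 4.0]
clock: 10.05
position: [0.5731, 0.0661, 0.056]
tool_rot: [-3.142, -0.0, -0.221]
force: [-3.0, 0.7, 2.8]
clock: 10.42
position: [0.5748, 0.0657, 0.056]
tool_rot: [3.142, 0.0, -0.221]
force: [-3.7, 1.7, 3.7]
```

```bash
python3 -m creep '[[0.01,0,0,0,0],[0.03,0,0,0,0],[0.03,0,0,0,0]]' | sed -n '2,4p'
python3 -m creep '[[0.01,0,0,0,0],[0.03,0,0,0,0],[0.03,0,0,0,0]]' | sed -n '2,4p'
python3 -m creep '[[0.01,0,0,0,0],[0.02,0,0,0,0],[0.02,0,0,0,0]]' | sed -n '2,4p'
```

```text
position: [0.5767, 0.0654, 0.056]
tool_rot: [-3.141, -0.0, -0.221]
force: [-3.6, 1.0, 3.8]
position: [0.5785, 0.065, 0.056]
tool_rot: [-3.142, -0.0, -0.221]
force: [-2.9, 1.3, 2.5]
position: [0.5795, 0.0647, 0.056]
tool_rot: [-3.142, -0.0, -0.221]
force: [-2.7, 0.5, 2.2]
```

```bash
python3 -m creep '[[0.01,0,0,0,0],[0.02,0,0,0,0],[0.02,0,0,0,0]]' | sed -n '2,4p'
python3 -m creep '[[0.01,0,0,0,0],[0.02,0,0,0,0],[0.02,0,0,0,0]]' | sed -n '2,4p'
```

```text
position: [0.5807, 0.0644, 0.056]
tool_rot: [-3.142, -0.0, -0.221]
force: [-3.9, 0.8, 3.1]
position: [0.5819, 0.0642, 0.056]
tool_rot: [-3.142, -0.0, -0.221]
force: [-2.9, 0.7, 2.6]
```

```bash
python3 -m creep '[[0.01,0,0,0,0],[0.02,0,0,0,0],[0.02,0,0,0,0]]' | sed -n '2,4p'
```

```text
position: [0.5831, 0.0639, 0.056]
tool_rot: [-3.142, -0.0, -0.221]
force: [-3.0, 1.4, 2.3]
```

```bash
python3 -m creep '[[0.01,0,0,0,0],[0.02,0,0,0,0],[0.02,0,0,0,0]]' | sed -n '2,4p'
```

```text
position: [0.5843, 0.0636, 0.056]
tool_rot: [-3.142, -0.0, -0.221]
force: [-3.2, 1.1, 2.5]
```

```bash
python3 -m creep '[[0.01,0,0,0,0],[0.02,0,0,0,0],[0.02,0,0,0,0]]' | sed -n '2,4p'
```

```text
position: [0.5854, 0.0634, 0.056]
tool_rot: [-3.142, -0.0, -0.221]
force: [-3.1, 0.7, 3.5]
```

```bash
python3 -m creep '[[0.01,0,0,0,0],[0.02,0,0,0,0],[0.02,0,0,0,0]]' | sed -n '2,4p'
```

```text
position: [0.5866, 0.0631, 0.056]
tool_rot: [-3.142, -0.0, -0.221]
force: [-2.6, 0.3, 2.7]
```

```bash
python3 -m creep '[[0.01,0,0,0,0],[0.02,0,0,0,0],[0.02,0,0,0,0]]' | sed -n '2,4p'
```

```text
position: [0.5877, 0.0629, 0.056]
tool_rot: [-3.142, -0.0, -0.221]
force: [-3.3, 1.0, 2.1]
```

```bash
python3 -m creep '[[0.01,0,0,0,0],[0.02,0,0,0,0],[0.02,0,0,0,0]]' | sed -n '2,4p'
python3 - <<'E'
from h import *
a=grab_frame('scene');b=grab_frame('top')
cv2.imwrite('pics/g4.png',np.hstack([cv2.resize(a[205:280,250:350],(500,375),interpolation=2),cv2.resize(b[165:275,250:340],(300,375),interpolation=2)]))
E
```

```text
position: [0.589, 0.0626, 0.056]
tool_rot: [-3.142, -0.0, -0.221]
force: [-2.8, 1.4, 2.6]
```

View pics/g4.png

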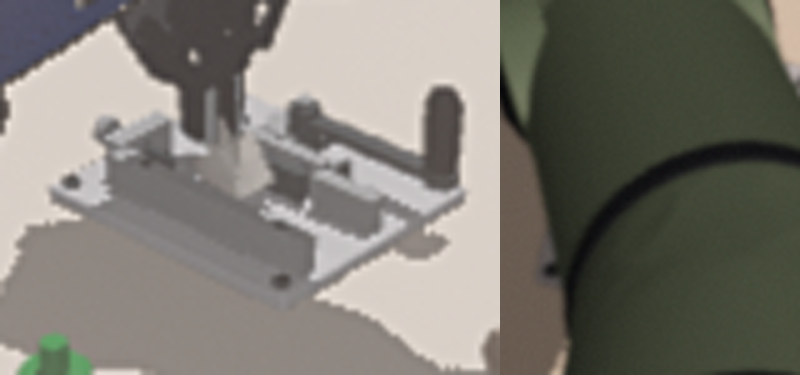

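The scene view shows the die in the channel at about scene (297,239), close before the stop button (about (288,238)). It still appears to have a few mm to go, and the steady 3 N is only sliding friction.

```bash
python3 - <<'E'
from h import *
p=status.observe()['position']
print('die bottom/top expected',proj('scene',(p[0],p[1],.01)),proj('scene',(p[0],p[1],.044)))
ex=np.array([.9759,-.2182,0]);ey=np.array([.2182,.9759,0])
for s in(-1,1):
  print('edges',proj('scene',np.array([p[0],p[1],.035])+ex*.018*s),)
for k in('pellet_die','end_stop'):
  for m in silhouettes('scene',k)[:5]: print(k,round(m['p'],2),*cent(m))
E
python3 -m creep '[[0.01,0,0,0,0],[0.02,0,0,0,0],[0.02,0,0,0,0]]' | sed -n '2,4p'
```

```text
die bottom/top expected [292.18713207 243.27176353] [292.09556087 232.82643713]
edges [296.87228027 237.73140401]
edges [287.43420334 233.52901595]
pellet_die 0.74 [248.5 288.7 265.3 311.1] [257.9 300.4]
pellet_die 0.73 [288.1 228.5 302.8 246.4] [296.2 237.4]
pellet_die 0.73 [346.8 271.3 371.4 285.2] [358.7 276.4]
pellet_die 0.61 [257.  269.7 269.4 293.3] [261.  281.9]
pellet_die 0.59 [293.1 302.2 309.3 321.4] [303.  310.2]
position: [0.5901, 0.0624, 0.056]
tool_rot: [-3.142, -0.0, -0.221]
force: [-3.4, 1.0, 2.7]
```

```bash
python3 -m creep '[[0.01,0,0,0,0],[0.02,0,0,0,0],[0.02,0,0,0,0]]' | sed -n '2,6p'
```

```text
position: [0.5913, 0.0621, 0.056]
tool_rot: [-3.142, -0.0, -0.221]
force: [-3.4, 1.0, 3.0]
grip_width: 0.0125
finger_force: 45.3
```

```bash
python3 -m creep '[[0.01,0,0,0,0],[0.02,0,0,0,0],[0.02,0,0,0,0]]' | sed -n '2,6p'
```

```text
position: [0.5924, 0.0618, 0.056]
tool_rot: [-3.142, -0.0, -0.221]
force: [-4.2, 0.9, 3.2]
grip_width: 0.0121
finger_force: 45.3
```

```bash
python3 -m creep '[[0.01,0,0,0,0],[0.02,0,0,0,0],[0.02,0,0,0,0]]' | sed -n '2,6p'
```

```text
position: [0.5936, 0.0615, 0.056]
tool_rot: [-3.142, -0.0, -0.221]
force: [-2.9, 0.3, 4.0]
grip_width: 0.012
finger_force: 45.3
```

Wrist force stays at 3 N, but I'm past the expected seat. I'll let go, clear the view and measure where the die actually stands.

```bash
python3 -m creep '[[0,0,0,0,0.6],[0,0,0,0,0.6],[0,0,0,0,0.6],[0,0,-0.5,0,0.6],[0,0,-1,0,0.6]]' | sed -n '1,6p'
python3 -m creep '[[-1,0,-0.7,0,0.6],[-2,1,-0.7,0,0.6],[-3,2,-0.7,0,0.6],[-3,3.5,-0.7,0,0.6],[-3,4.5,-0.7,0,0.6]]' | sed -n '1,6p'
python3 - <<'E'
from h import *
a=grab_frame('scene');b=grab_frame('top')
T=(.5687,.0363,-.22)
for n in('scene','top'):
  for m in silhouettes(n,'pellet_die')[:5]: print(n,round(m['p'],2),*cent(m))
for x in(0,.007,.014,.02): print(x,[proj(n,clamp2w(T,(x,.030,z))).round(1) for n in('scene','top') for z in (.027,.058)])
cv2.imwrite('pics/g5.png',np.hstack([cv2.resize(a[205:280,250:350],(440,330),interpolation=2),cv2.resize(b[165:275,250:360],(330,330),interpolation=2)]))
E
```

```text
clock: 16.88
position: [0.5934, 0.0615, 0.1165]
tool_rot: [3.141, 0.0, -0.221]
force: [0.1, 0.2, -0.7]
grip_width: 0.0515
finger_force: 0.0
clock: 17.5
position: [0.3812, -0.1034, 0.1582]
tool_rot: [-3.142, -0.001, -0.22]
force: [2.3, -0.3, 0.3]
grip_width: 0.0508
finger_force: 0.0
scene 0.85 [250.1 287.4 264.3 309.7] [257.7 300.1]
scene 0.75 [255.  268.7 269.1 293.9] [260.9 282. ]
scene 0.54 [293.1 230.9 303.3 249.6] [298.7 239.2]
scene 0.54 [294.3 300.4 311.4 320. ] [303.6 309.7]
top 0.62 [301.8 203.6 315.7 234.9] [307.1 217.3]
top 0.56 [187.6 215.5 204.1 229.9] [195.7 223.7]
top 0.56 [166.1 279.1 183.2 300.8] [175.6 289.3]
top 0.55 [159.2 230.2 179.2 247.6] [167.4 238.9]
top 0.54 [283.4 207.8 298.6 224.2] [290.9 216.6]
0 [array([295.8, 239.7]), array([295.8, 230.1]), array([292.4, 213. ]), array([292., 211.])]
0.007 [array([294. , 238.9]), array([293.9, 229.2]), array([293.1, 210. ]), array([292.6, 207.8])]
0.014 [array([292.2, 238.1]), array([292.1, 228.4]), array([293.8, 206.9]), array([293.3, 204.7])]
0.02 [array([290.6, 237.4]), array([290.5, 227.7]), array([294.4, 204.3]), array([293.9, 202. ])]
```

View pics/g5.png

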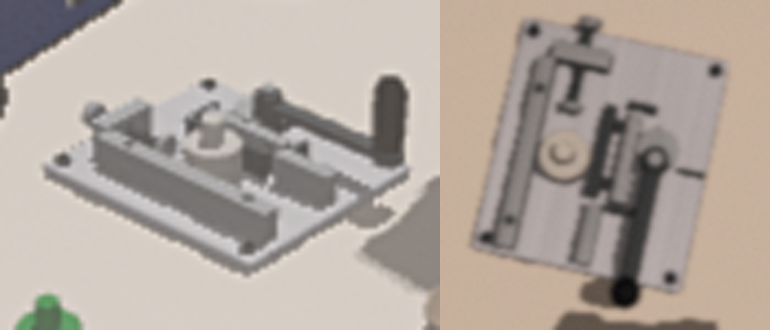

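The die stands upright in the channel, plunger at top (290.7,216.3), but about 20 mm short of the stop button at (293,200). It slipped along in the fingers. I check what the gripper reads when shut on air, to understand the grip.

```bash
python3 -m creep '[[0,0,0,0,0],[0,0,0,0,0],[0,0,0,0,0],[0,0,0,0,0],[0,0,0,0,0]]' 40
python3 - <<'E'
from h import *
T=(.5687,.0363,-.22)
def inv(w):
    c,s=np.cos(T[2]),np.sin(T[2]);d=w[:2]-np.array(T[:2]);return np.array([c*d[0]+s*d[1],-s*d[0]+c*d[1]]).round(4)
for uv,z in(((290.7,216.3),.058),((293,201.3),.024)):
    w=onz('top',uv,z);print(w,inv(w))
w=tri((250+211/4.4,205+112/4.4),(290.7,216.3));print('tri plunger',w,inv(w))
w=tri((250+168/4.4,205+144/4.4),(293,200.8));print('tri stop',w,inv(w))
E
```

```text
clock: 18.32
position: [0.3823, -0.1022, 0.1577]
tool_rot: [-3.142, 0.0, -0.221]
force: [-0.0, 0.4, -0.3]
grip_width: 0.0003
finger_force: 0.0
[0.56377737 0.06831627 0.058     ] [-0.0118  0.0302]
[0.60191392 0.06426741 0.024     ] [0.0263 0.0345]
tri plunger [0.5647766  0.06885563 0.06086687] [-0.0109  0.0309]
tri stop [0.60205537 0.06386568 0.02526102] [0.0265 0.0342]
```

Shut on air reads 0, so the plunger was held all along: on reaching the stop, the high push just tipped the die over the low button at 3 N. It set back down upright about 20 mm short when released. I'll push the barrel low down with the shut fingers from behind instead, where the seat can be felt.

```bash
python3 -c "
from h import *
to(.5166,.0787,.12,-.22)"
```

```text
t 18.32 pos [ 0.3823 -0.1022  0.1577] yaw -0.221 tilt 0.0 F [-0.   0.4 -0.3] w 0.0003 ff 0.0 -> shift [ 1.523 -3.431  0.629] tw -0.006
```

```bash
python3 -m creep '[[1.52,-3.43,0,0,0],[1.52,-3.43,0,0,0],[1.52,-3.43,0,0,0],[1.52,-3.43,0.3,0,0],[1.52,-3.43,0.63,0,0]]' | sed -n 1,4p
python3 -m creep '[[0,0,0.4,0,0],[0,0,0.8,0,0],[0,0,1,0,0],[0,0,1,0,0]]' | sed -n 1,4p
python3 -c "
from h import *
to(.5166,.0787,.030,-.22)"
```

```text
clock: 18.95
position: [0.5176, 0.0815, 0.1192]
tool_rot: [-3.14, -0.001, -0.218]
force: [-0.3, -0.9, 0.5]
clock: 19.45
position: [0.5161, 0.0785, 0.0596]
tool_rot: [3.141, 0.001, -0.221]
force: [0.7, -0.0, 0.7]
t 19.45 pos [0.5161 0.0785 0.0596] yaw -0.221 tilt 0.07 F [ 0.7 -0.   0.7] w 0.0003 ff 0.0 -> shift [ 0.008 -0.006  0.493] tw -0.007
```

```bash
python3 -m creep '[[0,0,0.15,0,0],[0,0,0.3,0,0],[0,0,0.3,0,0]]' | sed -n 2,4p
python3 -m creep '[[0,0,0.1,0,0],[0,0,0.19,0,0],[0,0,0.19,0,0]]' | sed -n 2,4p
```

```text
position: [0.5161, 0.0785, 0.0415]
tool_rot: [3.141, 0.001, -0.221]
force: [-0.1, -0.4, 0.0]
position: [0.5161, 0.0785, 0.0301]
tool_rot: [3.141, 0.001, -0.221]
force: [0.1, -0.2, -0.1]
```

```bash
python3 -m creep '[[0.12,0,0,0,0],[0.24,0,0,0,0],[0.3,0,0,0,0],[0.34,0,0,0,0]]' | sed -n 2,4p
python3 -m creep '[[0.04,0,0,0,0],[0.08,0,0,0,0],[0.12,0,0,0,0],[0.14,0,0,0,0]]' | sed -n 2,4p
```

```text
position: [0.5365, 0.0739, 0.0306]
tool_rot: [-3.142, -0.0, -0.221]
force: [-0.2, 0.0, 0.7]
position: [0.5445, 0.0722, 0.0305]
tool_rot: [3.142, 0.0, -0.221]
force: [-2.7, 1.1, 2.0]
```

```bash
python3 -m creep '[[0.02,0,0,0,0],[0.04,0,0,0,0],[0.05,0,0,0,0]]' | sed -n 2,4p
```

```text
position: [0.5474, 0.0715, 0.0305]
tool_rot: [3.142, 0.0, -0.221]
force: [-2.6, 0.9, 1.9]
```

```bash
python3 -m creep '[[0.015,0,0,0,0],[0.03,0,0,0,0],[0.04,0,0,0,0]]' | sed -n 2,4p
```

```text
position: [0.5498, 0.0711, 0.0305]
tool_rot: [-3.142, -0.0, -0.221]
force: [-3.0, 1.2, 1.2]
```

```bash
python3 -m creep '[[0.005,0,0,0,0],[0.01,0,0,0,0],[0.015,0,0,0,0]]' | sed -n 2,4p
```

```text
position: [0.5506, 0.0709, 0.0306]
tool_rot: [-3.142, 0.0, -0.221]
force: [-2.4, 0.2, 1.5]
```

```bash
python3 -m creep '[[0.005,0,0,0,0],[0.01,0,0,0,0],[0.015,0,0,0,0]]' | sed -n 2,4p
```

```text
position: [0.5515, 0.0707, 0.0306]
tool_rot: [-3.142, -0.0, -0.221]
force: [-3.3, 0.5, 1.6]
```

```bash
python3 -m creep '[[0.005,0,0,0,0],[0.01,0,0,0,0],[0.015,0,0,0,0]]' | sed -n 2,4p
```

```text
position: [0.5524, 0.0704, 0.0306]
tool_rot: [-3.142, -0.0, -0.221]
force: [-3.2, 1.3, 0.7]
```

```bash
python3 -m creep '[[0.005,0,0,0,0],[0.01,0,0,0,0]]' | sed -n 2,4p
```

```text
position: [0.553, 0.0703, 0.0305]
tool_rot: [-3.142, 0.0, -0.221]
force: [-2.0, 0.5, 1.5]
```

```bash
python3 -m creep '[[0.005,0,0,0,0],[0.01,0,0,0,0]]' | sed -n 2,4p
```

```text
position: [0.5535, 0.0702, 0.0306]
tool_rot: [-3.142, 0.0, -0.221]
force: [-3.9, 0.4, 2.5]
```

```bash
python3 -m creep '[[0.005,0,0,0,0],[0.01,0,0,0,0]]' | sed -n 2,4p
```

```text
position: [0.5536, 0.0702, 0.0305]
tool_rot: [3.141, 0.001, -0.221]
force: [-7.5, 0.9, 4.0]
```

```bash
python3 -m creep '[[0.005,0,0,0,0],[0.01,0,0,0,0]]' | sed -n 2,4p
```

```text
position: [0.5538, 0.0701, 0.0305]
tool_rot: [3.141, 0.002, -0.221]
force: [-11.1, 1.8, 6.8]
```

The force rises cleanly (4, 7.5, 11 N) while the position stalls at x=0.5536, so the die is seated. Back off, rise, and go over the knob.

```bash
python3 -m creep '[[-0.02,0,0,0,0],[-0.1,0,0,0,0],[-0.25,0,0,0,0],[-0.3,0,-0.2,0,0],[-0.3,0,-0.8,0,0]]' | sed -n 1,4p
python3 -m creep '[[0,0,-0.6,0,0.6],[0,0,-1.4,0,0.6],[0,0,-1.6,0,0.6]]' | sed -n 1,4p
python3 - <<'E'
from h import *
to(.464,.0243,.15,-.22)
grab_frame('scene');b=grab_frame('top')
for n in('scene','top'):
  for k in('pellet_die','lever_knob'):
    for m in silhouettes(n,k)[:5]:
      e,c=cent(m)
      if abs(c[0]-305)<40 and abs(c[1]-230)<40: print(n,k,round(m['p'],2),e,c)
E
```

```text
clock: 24.7
position: [0.5361, 0.0739, 0.0787]
tool_rot: [3.141, 0.002, -0.22]
force: [0.5, 0.8, 0.1]
clock: 25.08
position: [0.5383, 0.0741, 0.1781]
tool_rot: [-3.14, -0.004, -0.221]
force: [0.8, -0.1, -0.5]
t 25.07 pos [0.5383 0.0741 0.1781] yaw -0.221 tilt 0.28 F [ 0.8 -0.1 -0.5] w 0.0511 ff 0.0 -> shift [-1.028  1.081  0.462] tw -0.008
scene pellet_die 0.5 [286.4 229.  301.4 247.6] [294.3 237.4]
scene pellet_die 0.32 [300.5 234.7 310.  247.8] [305.7 239.7]
scene lever_knob 0.6 [335.7 220.2 341.6 240.9] [337.9 230.9]
```

```bash
python3 -m creep '[[-1.03,1.08,0,0,0.6],[-1.03,1.08,0,0,0.6],[-1.03,1.08,0,0,0.6],[-1.03,1.08,0,0,0.6]]' | sed -n 1,4p
python3 - <<'E'
from h import *
to(.464,.0243,.061,-.22)
a=grab_frame('top')
for k in('lever_knob','pellet_die','end_stop'):
  for m in silhouettes('top',k)[:5]:
    e,c=cent(m)
    if abs(c[0]-305)<30 and abs(c[1]-230)<50: print(k,round(m['p'],2),e,c,onz('top',c,.08))
E
```

```text
clock: 25.88
position: [0.4632, 0.0246, 0.1742]
tool_rot: [-3.141, 0.0, -0.221]
force: [1.4, 0.5, 1.3]
t 25.88 pos [0.4632 0.0246 0.1742] yaw -0.221 tilt 0.02 F [1.4 0.5 1.3] w 0.0511 ff 0.0 -> shift [0.015 0.003 1.887] tw -0.005
pellet_die 0.63 [283.6 201.8 301.  213.5] [291.6 206.9] [0.58069469 0.06553991 0.08      ]
end_stop 0.24 [268.6 168.4 346.7 217.3] [301.2 191.5] [0.61335744 0.0451579  0.08      ]
```

```bash
python3 -m creep '[[0.01,0,0.6,0,0.6],[0.01,0,1.1,0,0.6],[0.01,0,1.1,0,0.6]]' | sed -n 2,4p
python3 -m creep '[[0,0,0.4,0,0.6],[0,0,0.78,0,0.6],[0,0,0.78,0,0.6]]' | sed -n 2,4p
python3 -m creep '[[0,0,0,0,0],[0,0,0,0,0],[0,0,0,0,0],[0,0,0,0,0],[0,0,0,0,0]]' 80
```

```text
position: [0.4623, 0.0243, 0.1071]
tool_rot: [3.141, 0.003, -0.22]
force: [0.3, 0.4, 0.3]
position: [0.4632, 0.0242, 0.0618]
tool_rot: [3.141, 0.001, -0.221]
force: [-0.2, -0.2, 0.1]
clock: 27.45
position: [0.464, 0.0246, 0.0631]
tool_rot: [-3.14, -0.002, -0.221]
force: [-1.9, 3.4, 11.2]
grip_width: 0.0197
finger_force: 77.7
```

```bash
python3 -m creep '[[0.019,0.249,0,0,0],[0.074,0.493,0,0,0],[0.166,0.725,0,0,0],[0.291,0.941,0,0,0],[0.447,1.136,0,0,0]]'
python3 -m creep '[[0,0,0,0,0]]'
```

```text
clock: 28.08
position: [0.4757, -0.0482, 0.0631]
tool_rot: [-3.141, -0.002, -0.221]
force: [2.7, 7.1, 8.1]
grip_width: 0.0201
finger_force: 78.0
clock: 28.2
position: [0.476, -0.0487, 0.0631]
tool_rot: [-3.141, -0.003, -0.222]
force: [0.3, 4.1, 10.1]
grip_width: 0.02
finger_force: 78.5
```

```bash
python3 -m creep '[[0.184,0.17,0,0,0],[0.391,0.31,0,0,0],[0.616,0.418,0,0,0],[0.855,0.49,0,0,0],[1.019,0.519,0,0,0]]'
python3 -m creep '[[0.1,0.01,0,0,0],[0.2,0.012,0,0,0],[0.2,0.012,0,0,0],[0.2,0.012,0,0,0]]'
python3 - <<'E'
from h import *
p=status.observe()['position'];d=p[:2]-np.array([.5611,.0021]);print(np.hypot(*d),np.arctan2(-d[1],-d[0])+.22)
a=grab_frame('scene');b=grab_frame('top')
for k in('cam_lever','pellet_die','lever_knob'):
  for n in('scene','top'):
    for m in silhouettes(n,k)[:5]:
      e,c=cent(m)
      if abs(c[0]-310)<50 and abs(c[1]-225)<50: print(n,k,round(m['p'],2),e,c)
cv2.imwrite('pics/g6.png',np.hstack([cv2.resize(a[195:270,265:365],(440,330),interpolation=2),cv2.resize(b[165:275,250:360],(330,330),interpolation=2)]))
E
```

```text
clock: 28.82
position: [0.5284, -0.0915, 0.0631]
tool_rot: [-3.14, -0.002, -0.221]
force: [-1.6, 8.8, 9.9]
grip_width: 0.0196
finger_force: 78.7
clock: 29.32
position: [0.5394, -0.0946, 0.0631]
tool_rot: [-3.141, -0.001, -0.22]
force: [-2.3, 5.1, 9.5]
grip_width: 0.0198
finger_force: 78.7
0.09915597499442089 1.5697836436847938
scene cam_lever 0.63 [304.6 204.1 339.  236.6] [319.1 223.4]
top cam_lever 0.69 [310.8 209.8 350.3 228.1] [324.2 219.6]
scene pellet_die 0.66 [284.5 230.3 299.1 246.8] [293.5 236.9]
top pellet_die 0.63 [281.5 202.5 295.8 218.4] [290.5 209.4]
```

View pics/g6.png

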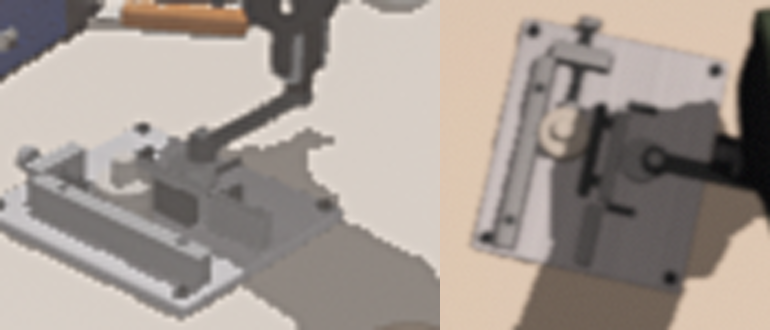

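The top view shows the lever square to the channel, lying along the clamp's -y from (653,160) toward (745,180). The pad is against the die, and the die's barrel touches the stop button at about crop (570,107). The angle from the TCP is 1.57; I settle briefly and hand in.

```bash
python3 -m creep '[[0,0,0,0,0],[0,0,0,0,0],[0,0,0,0,0],[0,0,0,0,0],[0,0,0,0,0]]'
python3 -c "
from workcell import *
print(bot.job_done())"
```

```text
clock: 30.35
position: [0.5393, -0.0946, 0.0631]
tool_rot: [-3.141, -0.001, -0.22]
force: [-2.3, 4.8, 9.3]
grip_width: 0.02
finger_force: 78.7
the job is handed in; nothing more can be done
None
```

I handed the job in at about 30 s with the die seated against the end stop and the lever held by its knob at about 1.57 rad; no verdict came back, and the pad's force on the die could not be measured, only seen in the picture.

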